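# Fit the slide cover on a three-cell battery case

### The arm

A 6-joint arm with a two-finger parallel gripper is mounted at the origin on the work surface. World frame = base frame: x ahead of the robot, y to its left, z up, the work surface at z = 0. Lengths are in mm, angles in rad, forces in N, time in s.
With the tool pointing down it reaches from about 250 to 800 mm from the base axis. Payload 8.5 kg.
Tool frame: the origin (TCP) lies at the centre of the arm's flange, where the gripper is bolted on; the fingertips stand 173 mm ahead of it and the grasp point (between the pads) lies 155 mm ahead of it; z points along the fingers, y is the line along which they close (so a half turn about z gives the same grasp; the last joint's range is limited). The gripper opens to 85 mm and grips with 20 to 120 N. Pads are 22 mm wide; open, the fingers measure 114 mm over their backs; the gripper's body (76 mm by 85 mm) begins 54 mm behind the grasp point. The pads swing forward as they close: fully open they stand 13 mm farther back than shut.
Start: joints at [1.338, 0.238, -0.013, 1.319, 0, 1.571], TCP at [121.111, 510.813, 404.676] pointing down, gripper open.
Joint ranges: [-2.66, 2.66], [-1.03, 1.9], [-1.14, 1.46], [-1.82, 2.27], [-1.45, 1.34], [-3.14, 3.14]. Speed limits (rad/s): [2.22, 2.22, 2.79, 3.14, 3.14, 3.14].

### API

Orientations are given as a unit quaternion [w, x, y, z].
In Python, from plant import manip, cams, job, spotter gives the robot as it stands.
- The arm moves only by the tool jog_arm, never from a script. Its argument "rows" is one flat list of numbers, 5 for each row, row after row: the shift along the tool's x, y, z in cm, then the turn about the tool's z in rad, then the opening, from 0 (shut) to 1 (fully open). In form: [x, y, z, turn, gripper, x, y, z, turn, gripper, ...]. A call has 1 to 20 rows; each row is the pose to reach, as a shift and turn from the pose commanded when the call began, along the tool's axes at that moment; what a row does not reach only later rows make up. A row lasts 1/8 s, in which the tool goes at most 62.5 mm and 10.7 degrees, less where a joint would pass 70% of its speed; a pose out of reach is approached as far as the arm can. A call with a gripper value outside its range is refused whole. The fingers move at their own pace and stop on an object; "squeeze" is the grip in N (left out, the last holds). Time passes only in rows, so rows that repeat a pose let the fingers close. It gives the time, the measured TCP pose, the force, the opening and the grip force at its end, in the units of the state.
- manip.get_obs(): the state, without advancing time (a new reading comes with each control period).
- cams.capture(name): name is "side" or "top"; returns (picture, depth): 480x640x3 uint8, red, green, blue; 480x640 float32, mm along the optical axis (not along the pixel's ray), 0 where there is no reading.
- cams.camera_info(name): a dict with "vertical_fov" (degrees; the focal length in pixels is half the picture's height over the tangent of half this angle, whatever the lens; pixels are square), "cx", "cy" (the principal point, pixels), "R" (3x3) and "t" (3): a world point X has camera coordinates R X + t. Camera axes: x right, y down, z forward; pixel columns grow to the right and rows downward; lengths in mm; the calibration is good to about 2 mm. A picture is of the moment at which its call begins. camera_info takes no time and is no camera call.
- job.hand_in(): hands the job in; it is judged then, once.
Trained networks look in the newest picture that a camera, given by its name, has taken for a name from the list of things; names that differ only in an ending like _2 or _b are one class to them, and where a whole thing is asked for, a point or a joint stands for the part that bears it (a point fixed in the world has none). Each returns a list of dicts, best first, with "conf" (0 to 1); they miss things now and then, are a little off and sometimes report something else, mostly with a low value. They report only what shows in the picture. A call takes as long as a camera call.
- spotter.regions_of(query, camera): "mask" (480x640 bool, what is visible of it) and "at" ([column, row] in pixels, amid what is visible of it).
The state is a dict: "time": time; "joint_positions": joint angles; "dq": joint speeds; "effort": joint torques, N m; "tool_pos": TCP position; "tool_rot": TCP orientation; "ft_force": force on the tool from outside, world axes, zero at the start; "moment": the same for the moment, N m; "grip_width": opening from 0.0 (shut) to 1.0 (fully open); "grasp_force": force on a finger pad.
Only numpy, scipy, OpenCV 4.12 (cv2) and the standard library are available. Lean on these libraries where they do the work, as an engineer would, in place of code of your own. Each camera call takes 0.05 s, during which the arm holds its last target. There are 200 camera calls.

### The job

The full-size slide cover belongs on the open battery case that lies loosely in the black work nest. Lay it on the case's rails with its four side lugs in the gaps and its springy tongue away from the case's tall end, then slide it under the rail lips until the tongue clicks down behind the ledge. Push gently, never ramming the cover against the case; then let go, with the case still flat in its nest and everything else left where it was.

Things in the scene. Friction and masses are not known exactly. Their poses are not given: they have to be found in the camera images.
- cover_bar (a point): Centre of the bar moulded across the top of the full-size white slide cover (the larger of two on the bench, 55 g): bar 10 (x) by 40 (y) by 10 mm high. Plate 84 (x) by 56 (y) by 4 mm, bar at its middle; plate top 5 mm below this point, underside 9, the ribs it lies on 13. Cover z up, x from the tongue to the plain end; x of the cover must end up along x of the case.
- cover_lug (a point): Middle of the cover's front left side lug, 18 mm ahead (+x) of the bar. Four lugs, two on each long edge, 12 mm long (x), 5.5 mm wide, 4 mm thick like the plate, 67 mm over their outer faces; the rear pair is 30 mm behind the bar.
- tab_nose (a point): Lower rear edge of the nose under the cover's springy tongue; tongue relaxed, 44 mm behind (-x) and 12.9 mm below the bar's centre. Tongue 14 mm wide, from 14 to 46 mm behind the bar, bends up and springs back; nose 4 mm deep below the plate. Clicked home, this point is just inside the ledge and 4 mm below its top.
- case: Open white battery case with three grey cells, 106 (x) by 78 (y) by 30 mm, 0.25 to 0.42 kg, loose in the nest: it slides up to 25 mm when pushed, until the end stop holds it. Origin centre of underside, x to its tall end. Sills for the lugs at z 22 mm, side walls 70 mm apart; over them rail lips (underside z 27, 59 mm apart) from x -43 to -13 and from x 5 to 43 mm.
- rail_gap (a point): Where the bar's centre lies when the cover is laid on the sills with its lugs in the gaps of the lips: x -22, y 0, z 30.9 mm of the case, play 3 mm along x and 1.5 mm along y. From there the cover slides 22 mm along +x of the case to the click; the tall end (with a rubber seal strip) stops it 1 mm farther on.
- ledge (a point): Middle of the ledge's top inner edge in the case's low end wall: x -44, y 0, z 22 mm of the case. Before it a bevel rises from x -53, z 18 mm. The nose climbs the bevel from some 10 mm short of home (push of up to about 5 to 13 N), then drops inside the ledge with a click and the push falls away. Over 25 N between cover and case, all contacts added, mars them: keep the push below 16 N.
- nest: Black work tray screwed to the bench, x as the case's: floor 4 mm, rims 16 mm high on three sides, 81 mm apart in y; its rear rim's inner face at x -62 mm. Before the case's tall end an aluminium end stop, 20 mm high, is clamped across the tray where the last job left it, its face anywhere from 58 to 70 mm ahead of the origin. Origin on the bench under the tray.
- small_cover: Bystander: a smaller cover of the same kind for another case, 60 by 38 mm; origin under its middle.
- meter: Bystander: dark hand-held cell tester, 90 by 180 by 36 mm; origin under its middle.
- cell1: Bystander: grey cell standing on end, diameter 18, height 65 mm; origin under it.
- cell2: Bystander: another such standing cell.
- tape_roll: Bystander: amber tape roll lying flat, diameter 80, height 19 mm; origin under its middle.
- screwdriver: Bystander: screwdriver, 170 mm long, lying on the bench.
- caliper: Bystander: steel caliper, 150 mm long, lying on the bench.
- ring_box: Bystander: clear open box of insulator rings, 100 by 75 by 32 mm; origin under its middle.

How it is judged:
By the outcome, as a careful person would: the job done as asked, in the order asked, and still so for the second after the job is handed in, with the robot touching nothing.
It also fails if it takes over 72 s, if anything falls off the work surface, if the arm or the gripper's body presses on something with over 40 N, if the wrist force passes 120 N, or if a joint passes its speed limit or range.

## Working session

There is one attempt and no reset: what is moved stays moved. The work goes in short steps, Python scripts to look and compute and a tool call to move; the robot and the scene stay as the last step left them, time stands still between calls to the robot, and variables do not carry over. Pictures are saved under pics/ and viewed, at most 10 in all, crops included, and the job is handed in when it is done.

Besides the shell and the picture viewer there is one more tool, called after "Request:" as name(argument=value, ...), one argument or row to a line, values as JSON. jog_arm: Moves the arm, as the interface text tells. Its arguments: {"type":"object","properties":{"rows":{"type":"array"},"squeeze":{"type":"number"}},"required":["rows"]}

```bash
ls; mkdir -p pics
cat > h.py <<'E'
import numpy as np, cv2
from plant import manip, cams, job, spotter
def cam(n):
    i=cams.camera_info(n); f=240/np.tan(np.radians(i["vertical_fov"])/2)
    return f,i["cx"],i["cy"],np.array(i["R"]),np.array(i["t"])
def cloud(n,d):
    f,cx,cy,R,t=cam(n); v,u=np.mgrid[:480,:640]
    P=np.stack([(u-cx)*d/f,(v-cy)*d/f,d],-1)
    return (P-t)@R
def proj(n,X):
    f,cx,cy,R,t=cam(n); p=R@np.array(X)+t; return f*p[0]/p[2]+cx,f*p[1]/p[2]+cy
def ray(n,u,v,z):
    f,cx,cy,R,t=cam(n); d=R.T@np.array([(u-cx)/f,(v-cy)/f,1]); o=-R.T@t
    return o+d*(z-o[2])/d[2]
E
python3 - <<'E'
from h import *
s=manip.get_obs(); print(s)
for n in ("top","side"):
    p,d=cams.capture(n); cv2.imwrite(f"pics/{n}0.png",p[:,:,::-1]); np.save(f"d_{n}",d)
    W=cloud(n,d)
    i=cams.camera_info(n); print(n,i)
    for q in ("cover_bar","cover_lug","tab_nose","case","nest","small_cover","rail_gap","ledge"):
        for r in spotter.regions_of(q,n)[:3]:
            m=r["mask"]; w=W[m&(d>0)]
            print(q,round(r["conf"],2),np.round(r["at"]),m.sum(),np.median(w,0).round() if len(w) else None)
E
```

```text
pics
{'time': 0.0, 'joint_positions': array([ 1.33800051e+00,  2.38821521e-01, -1.42498252e-02,  1.31920331e+00,
        7.45410000e-07,  1.57080736e+00]), 'dq': array([-0.00053955,  0.00157761,  0.00040587, -0.00059552,  0.00030612,
        0.00089509]), 'effort': array([ 3.23038919e-03, -5.38781190e+01,  3.46438622e+01,  1.81753869e-02,
        3.01339624e-04,  7.83396302e-06]), 'tool_pos': array([121.080488  , 510.68516502, 404.05779084]), 'tool_rot': array([-8.62093249e-05,  1.16140697e-01,  9.93232497e-01, -7.34121224e-04]), 'ft_force': array([-0.22546376,  0.04999852,  0.074628  ]), 'moment': array([-0.03790444, -0.00695944, -0.02411831]), 'grasp_force': 0.0, 'grip_width': 1.0006638746816758}
top {'vertical_fov': 44.503957348416286, 'cx': 319.52782264852357, 'cy': 240.33843174034007, 'R': array([[-0.02280296, -0.99972158, -0.00606481],
       [-0.99686674,  0.0231966 , -0.07562158],
       [ 0.07574121,  0.00432141, -0.99711814]]), 't': array([  -3.0983713 ,  522.63093789, 1334.44409165])}
cover_bar 0.95 [367. 237.] 921 [ 532. -136.    8.]
cover_bar 0.51 [324. 304.] 482 [378. -
[... 518 characters left out ...]
073232247, 'R': array([[ 0.91612433, -0.40042422, -0.01940783],
       [-0.2855469 , -0.61778725, -0.73266765],
       [ 0.28138796,  0.6767565 , -0.68030982]]), 't': array([-497.21304615,  172.28316804,  808.22276943])}
cover_bar 0.85 [346. 288.] 1204 [ 531. -138.    9.]
cover_lug 0.75 [343. 291.] 1225 [ 532. -138.    9.]
tab_nose 0.52 [333. 298.] 125 [ 510. -154.    9.]
case 0.65 [274. 204.] 1534 [497. 134.  25.]
nest 0.72 [285. 214.] 1202 [501.  95.   7.]
nest 0.17 [456. 401.] 8109 [ 582. -417.   36.]
small_cover 0.64 [244. 271.] 562 [379. -22.   9.]
rail_gap 0.69 [278. 200.] 1445 [499. 133.  25.]
ledge 0.89 [278. 202.] 1500 [498. 134.  25.]
ledge 0.56 [343. 287.] 1202 [ 531. -137.    9.]
```

Run:
```python
import cv2
t=cv2.imread("pics/top0.png"); s=cv2.imread("pics/side0.png")
cv2.imwrite("pics/a.png",cv2.resize(t[180:330,200:420],None,fx=3.6,fy=3.6,interpolation=cv2.INTER_CUBIC)[:600,:800])
cv2.imwrite("pics/b.png",cv2.resize(s[160:320,210:420],None,fx=3.6,fy=3.6,interpolation=cv2.INTER_CUBIC)[:600,:800])
```

```text
(no output)
```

View pics/a.png

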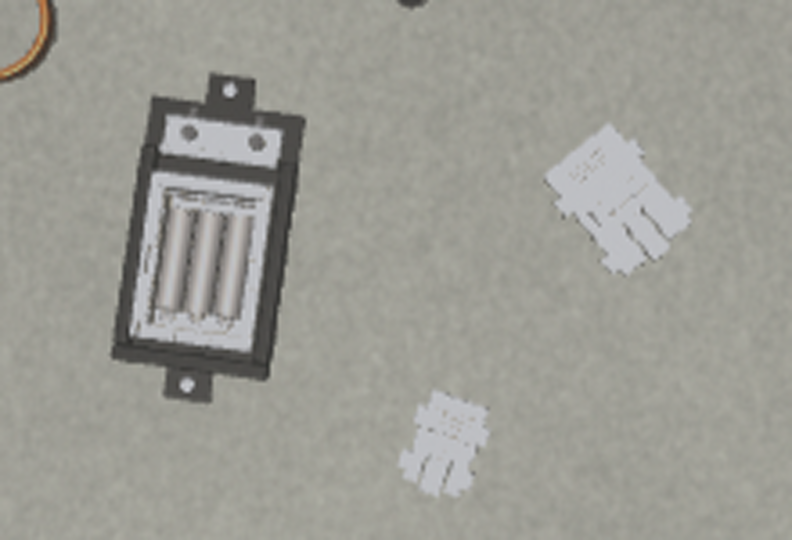

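View pics/b.png

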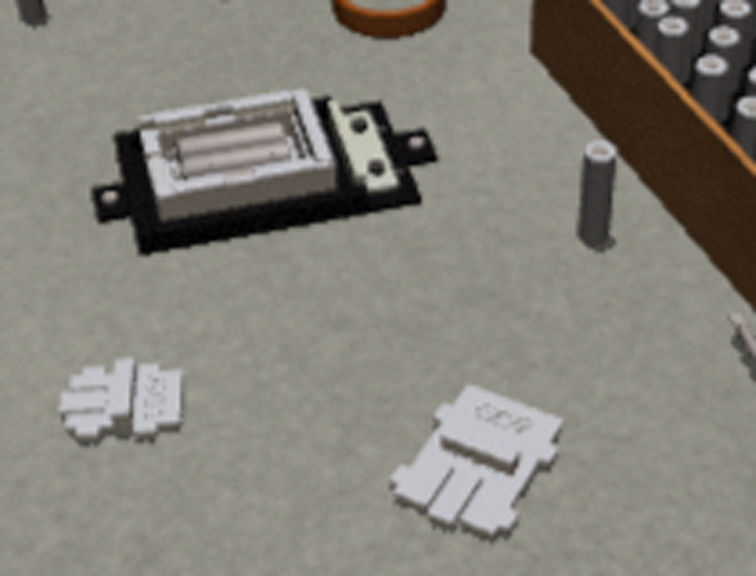

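View pics/side0.png

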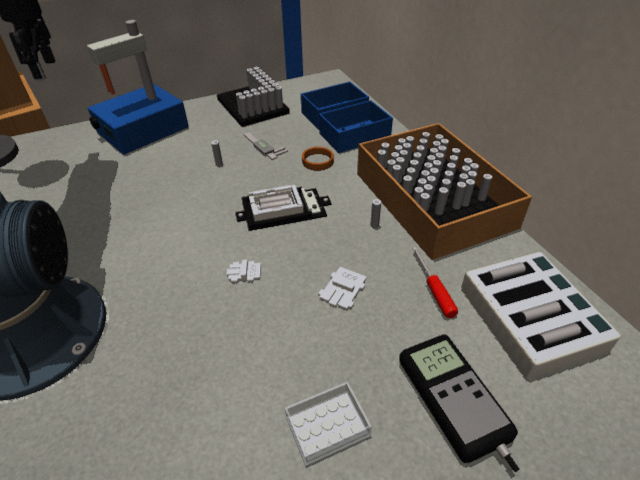

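The top crop shows the cover at about px (367,237) with its tongue to the lower right. The case is at about (253,252), with its tall end up towards the aluminium stop. I'll fit both outlines next.

```bash
cat >> h.py <<'E'
from scipy.optimize import minimize
S=8
def box(x0,x1,y0,y1,z0,z1): return np.array([[x,y,z] for x in(x0,x1) for y in(y0,y1) for z in(z0,z1)],float)
# cover in bar-centre frame (boxes), case in case frame
COVER=[box(-42,42,-28,28,-9,-5),box(12,24,-33.5,33.5,-9,-5),box(-36,-24,-33.5,33.5,-9,-5),box(-5,5,-20,20,-5,5)]
def render(n,boxes,p,hull=False):
    f,cx,cy,R,t=cam(n); c,s=np.cos(p[3]),np.sin(p[3]); Rz=np.array([[c,-s,0],[s,c,0],[0,0,1]])
    im=np.zeros((480,640),np.uint8); acc=[]
    for b in boxes:
        q=(b@Rz.T+np.array(p[:3]))@R.T+t; uv=np.stack([f*q[:,0]/q[:,2]+cx,f*q[:,1]/q[:,2]+cy],1); acc.append(uv)
    return acc
def fit(cost_items,p0,z,x0step=(4,4,.06)):
    """cost_items: (cam, mask, boxes, hull)"""
    def cost(x):
        c=0
        for n,m,boxes,hull in cost_items:
            ys,xs=np.nonzero(m); r0,r1,c0,c1=ys.min()-12,ys.max()+13,xs.min()-12,xs.max()+13
            im=np.zeros(((r1-r0)*S,(c1-c0)*S),np.uint8)
            uvs=render(n,boxes,[x[0],x[1],z,x[2]])
            if hull: uvs=[np.vstack(uvs)]
            for uv in uvs:
                h=cv2.convexHull(((uv+.5-[c0,r0])*S).astype(np.float32)); cv2.fillConvexPoly(im,np.round(h).astype(np.int32),1)
            im=cv2.resize(im.astype(np.float32),(c1-c0,r1-r0),interpolation=cv2.INTER_AREA)
            c+=np.abs(im-m[r0:r1,c0:c1]).sum()
        return c
    p0=np.array(p0,float); sx=np.vstack([p0]+[p0+np.eye(3)[i]*x0step[i] for i in range(3)])
    r=minimize(cost,p0,method="Nelder-Mead",options=dict(initial_simplex=sx,xatol=.005,fatol=.05))
    return r.x,r.fun
CASE_T=[box(-53,53,-39,39,4,26),box(-43,53,-39,39,4,34)]
CASE_S=[box(-53,53,-39,39,17,26),box(-43,53,-39,39,17,34)]
def hullmask(m):
    m=cv2.morphologyEx(m.astype(np.uint8),cv2.MORPH_OPEN,np.ones((3,3)))
    k,_=cv2.findContours(m,cv2.RETR_EXTERNAL,cv2.CHAIN_APPROX_NONE); k=max(k,key=cv2.contourArea)
    o=np.zeros((480,640),np.uint8); cv2.fillConvexPoly(o,cv2.convexHull(k),1); return o
E
python3 - <<'E'
from h import *
M={}
for n in ("top","side"):
    p,d=cams.capture(n)
    M[n,"cover"]=spotter.regions_of("cover_bar",n)[0]["mask"]
    M[n,"case"]=spotter.regions_of("ledge",n)[0]["mask"]
    W=cloud(n,d)
    w=W[M[n,"case"]&(d>0)]; print(n,"case z pct",np.percentile(w[:,2],[50,80,90,95]).round(1))
    # bar top
    w=W[M[n,"cover"]]; print(np.percentile(w[:,2],[5,50,95,98]).round(1))
np.savez("m.npz",**{a+b:v for (a,b),v in M.items()})
Sel=[["top"],["side"],["top","side"]]
for s in Sel:
    r=fit([(n,M[n,"cover"].astype(np.uint8),COVER,False) for n in s],[532,-137,np.radians(40)],13); print(s,"cover",r[0].round(2),np.degrees(r[0][2]).round(1),r[1])
    r=fit([(n,hullmask(M[n,"case"]),CASE_T if n=="top" else CASE_S,True) for n in s],[498,133,np.radians(-9)],0); print(s,"case",r[0].round(2),np.degrees(r[0][2]).round(1),r[1])
E
```

```text
top case z pct [23.3 31.4 34.2 35.7]
[ 3.   8.1 16.9 19.7]
side case z pct [25.1 33.4 34.7 35.4]
[ 1.8  8.8 17.9 19.2]
['top'] cover [ 532.48 -135.17    0.66] 37.6 60.640625
['top'] case [ 4.9747e+02  1.3162e+02 -1.6000e-01] -9.2 75.171875
['side'] cover [ 535.01 -133.19    0.67] 38.2 91.671875
['side'] case [ 4.9855e+02  1.3390e+02 -1.4000e-01] -8.0 146.90625
['top', 'side'] cover [ 533.84 -134.25    0.66] 38.0 177.984375
['top', 'side'] case [ 4.9754e+02  1.3157e+02 -1.6000e-01] -9.2 232.390625
```

Request:
jog_arm(
  rows=[-55, -53.3, 14.4, 0.674, 0.35, -55, -53.3, 14.4, 0.674, 0.35, -55, -53.3, 14.4, 0.674, 0.35, -55, -53.3, 14.4, 0.674, 0.35, -55, -53.3, 14.4, 0.674, 0.35, -55, -53.3, 14.4, 0.674, 0.35, -55, -53.3, 14.4, 0.674, 0.35, -55, -53.3, 14.4, 0.674, 0.35, -55, -53.3, 14.4, 0.674, 0.35, -55, -53.3, 14.4, 0.674, 0.35, -55, -53.3, 14.4, 0.674, 0.35, -55, -53.3, 14.4, 0.674, 0.35, -55, -53.3, 14.4, 0.674, 0.35, -55, -53.3, 14.4, 0.674, 0.35, -55, -53.3, 14.4, 0.674, 0.35, -55, -53.3, 14.4, 0.674, 0.35, -55, -53.3, 14.4, 0.674, 0.35, -55, -53.3, 14.4, 0.674, 0.35],
  squeeze=30,
)

```text
time: 3.45
tool_pos: [533.2, -134.2, 261.1]
tool_rot: [0.0, 0.438, 0.899, -0.0]
ft_force: [-0.1, 0.5, -0.0]
grip_width: 0.348
grasp_force: 0.0
```

Request:
jog_arm(
  rows=[0, 0, 3, 0, 0.35, 0, 0, 5.5, 0, 0.35, 0, 0, 6.5, 0, 0.35, 0, 0, 7.0, 0, 0.35, 0, 0, 7.4, 0, 0.35, 0, 0, 7.6, 0, 0.35, 0, 0, 7.6, 0, 0.35],
)

```text
time: 4.32
tool_pos: [533.4, -134.8, 185.0]
tool_rot: [0.0, 0.438, 0.899, 0.0]
ft_force: [-0.1, 0.8, -0.2]
grip_width: 0.351
grasp_force: 0.0
```

Run:
```python
from h import *
p,d=cams.capture("side"); 
cv2.imwrite("pics/c.png",cv2.resize(p[230:330,270:410,::-1],None,fx=5,fy=5,interpolation=cv2.INTER_CUBIC))
```

```text
(no output)
```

View pics/c.png

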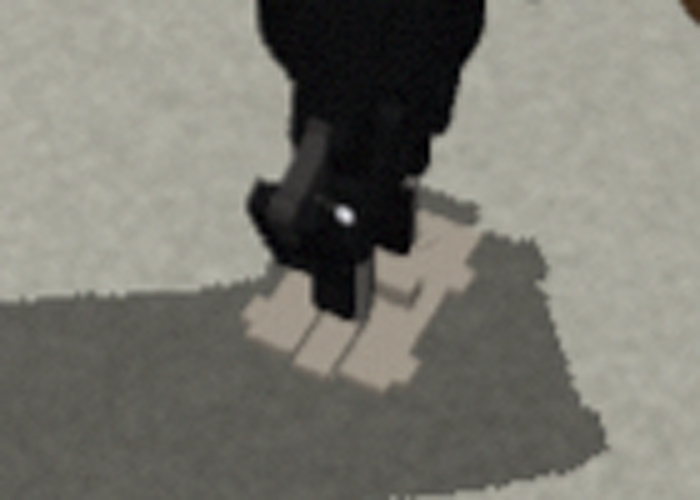

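The fingers straddle the bar at about (370,285) in the crop, so I'm closing.

Request:
jog_arm(
  rows=[0, 0, 0, 0, 0.2, 0, 0, 0, 0, 0.1, 0, 0, 0, 0, 0.0, 0, 0, 0, 0, 0, 0, 0, 0, 0, 0, 0, 0, 0, 0, 0],
  squeeze=60,
)

```text
time: 5.12
tool_pos: [533.4, -134.7, 185.1]
tool_rot: [0.0, 0.438, 0.899, 0.0]
ft_force: [-1.3, 0.6, 6.0]
grip_width: 0.086
grasp_force: 59.4
```

Request:
jog_arm(
  rows=[0, 0, -1, 0, 0, 0, 0, -4, 0, 0, 0, 0, -7.5, 0, 0, 4, 2, -7.5, 0.13, 0, 8.3, 4, -7.5, 0.28, 0, 12.5, 6.1, -7.5, 0.42, 0, 16.6, 8.1, -7.5, 0.56, 0, 20.7, 10.1, -7.5, 0.7, 0, 23.5, 11.5, -7.5, 0.8, 0, 24.8, 12.1, -7.5, 0.82, 0, 24.8, 12.1, -7.5, 0.82, 0, 24.8, 12.1, -7.5, 0.82, 0],
)

```text
time: 6.62
tool_pos: [475.9, 134.7, 259.9]
tool_rot: [0.0, 0.76, 0.65, -0.0]
ft_force: [-0.1, 0.1, -0.4]
grip_width: 0.089
grasp_force: 58.7
```

Run:
```python
from h import *
s=manip.get_obs(); print(s["tool_pos"],s["ft_force"],s["tool_rot"],s["time"])
p,d=cams.capture("side"); 
for q in("cover_bar","tab_nose","cover_lug"):
    for r in spotter.regions_of(q,"side")[:2]: 
        print(q,r["conf"],r["at"],r["mask"].sum(),np.median(cloud("side",d)[r["mask"]],0).round())
cv2.imwrite("pics/d.png",cv2.resize(p[100:260,200:400,::-1],None,fx=3.7,fy=3.7,interpolation=cv2.INTER_CUBIC))
```

```text
[475.8579345  134.73507561 259.86798686] [-0.0800408   0.12505673 -0.43086958] [ 1.48935402e-04  7.59932815e-01  6.50001606e-01 -8.26302755e-05] 6.625
cover_bar 0.61 [264.6, 186.4] 609 [473. 126.  84.]
tab_nose 0.61 [246.9, 186.3] 77 [444. 139.  83.]
cover_lug 0.7 [263.8, 185.2] 643 [472. 127.  84.]
cover_lug 0.25 [458.3, 397.4] 7982 [ 582. -416.   36.]
```

View pics/d.png

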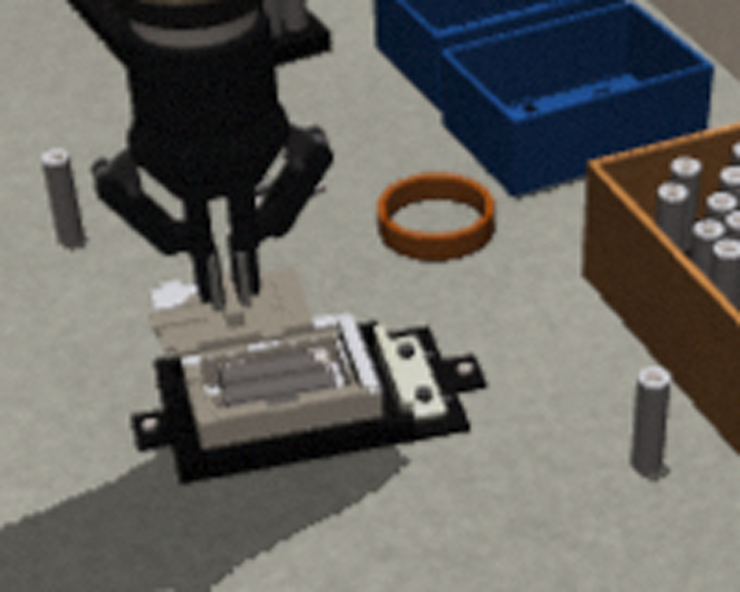

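The cover hangs in the gripper over the case, with its tongue end (left, about (170,290) in the crop) away from the tall end. I'll measure the in-hand offset and the camera bias at this spot.

```bash
cat > f.py <<'E'
from h import *
def fitocc(n,m,ign,boxes,p0,z,yaw):
    ys,xs=np.nonzero(m); r0,r1,c0,c1=ys.min()-10,ys.max()+11,xs.min()-10,xs.max()+11
    def cost(x):
        im=np.zeros(((r1-r0)*S,(c1-c0)*S),np.uint8)
        for uv in render(n,boxes,[x[0],x[1],z,yaw]):
            h=cv2.convexHull(((uv+.5-[c0,r0])*S).astype(np.float32)); cv2.fillConvexPoly(im,np.round(h).astype(np.int32),1)
        im=cv2.resize(im.astype(np.float32),(c1-c0,r1-r0),interpolation=cv2.INTER_AREA)
        return (np.abs(im-m[r0:r1,c0:c1])*~ign[r0:r1,c0:c1]).sum()
    p0=np.array(p0,float)
    r=minimize(cost,p0,method="Nelder-Mead",options=dict(initial_simplex=np.array([p0,p0+[4,0],p0+[0,4]]),xatol=.01,fatol=.05)); return r.x.round(2),r.fun
E
python3 - <<'E'
from f import *
yaw=np.radians(-8.93)
for n in("side","top"):
    p,d=cams.capture(n)
    R=spotter.regions_of("cover_bar",n)
    print(n,[(round(r["conf"],2),r["at"],r["mask"].sum()) for r in R[:2]])
    m=R[0]["mask"].astype(np.uint8)
    W=cloud(n,d); ign=cv2.dilate(((W[:,:,2]>92)&(p.max(2)<120)&(m==0)).astype(np.uint8),np.ones((3,3)))>0
    ign&=~(m>0)
    if n=="top": print(W[m>0][:,2].mean())
    print(fitocc(n,m,ign,COVER,[476,135],87.8,yaw))
    # model-vs-depth: cover height
    w=W[m>0]; print("z med",np.median(w[:,2]))
p,d=cams.capture("side");
M=np.load("m.npz")
for n in("top","side"):
    for y in(-8.0,-8.9,-9.5):
        print(n,y,fitocc(n,hullmask(M[n+"case"]),np.zeros((480,640),bool),[np.vstack(CASE_T if n=="top" else CASE_S)],[498,133],0,np.radians(y)))
E
```

```text
side [(0.72, [264.5, 185.8], np.int64(619))]
(array([474.5 , 136.53]), np.float64(47.484375))
z med 83.38370225129475
top [(0.54, [264.0, 252.7], np.int64(111))]
80.15754293808213
(array([473.75, 135.49]), np.float64(25.78125))
z med 82.15427810908871
top -8.0 (array([497.63, 131.56]), np.float64(81.515625))
top -8.9 (array([497.51, 131.77]), np.float64(76.171875))
top -9.5 (array([497.62, 131.81]), np.float64(76.140625))
side -8.0 (array([498.82, 134.35]), np.float64(148.109375))
side -8.9 (array([497.91, 132.3 ]), np.float64(151.390625))
side -9.5 (array([498.55, 133.43]), np.float64(149.796875))
```

Request:
jog_arm(
  rows=[0, 0.2, 2, 0, 0, 0, 0.2, 3.5, 0, 0, 0, 0.2, 4.3, 0, 0, 0, 0.2, 4.5, 0, 0, 0, 0.2, 4.5, 0, 0],
)

```text
time: 7.7
tool_pos: [477.9, 134.9, 215.0]
tool_rot: [0.0, 0.76, 0.65, 0.0]
ft_force: [-0.2, -0.1, -0.8]
grip_width: 0.095
grasp_force: 58.7
```

Run:
```python
from h import *
s=manip.get_obs(); print(s["tool_pos"],s["ft_force"])
p,d=cams.capture("side"); 
cv2.imwrite("pics/e.png",cv2.resize(p[160:240,225:335,::-1],None,fx=7,fy=7,interpolation=cv2.INTER_CUBIC))
```

```text
[477.89035959 134.90590831 214.99964767] [-0.15714067 -0.0529175  -0.83295584]
```

View pics/e.png

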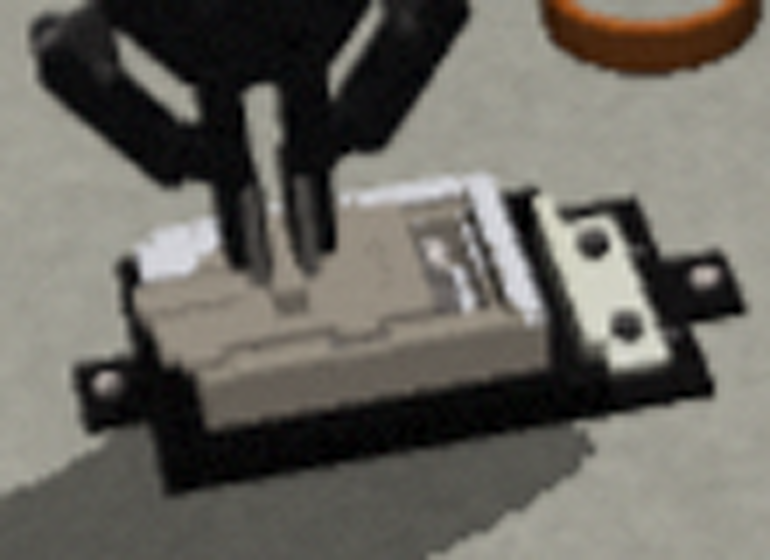

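Request:
jog_arm(
  rows=[0, 0, 0.08, 0, 0, 0, 0, 0.16, 0, 0, 0, 0, 0.24, 0, 0, 0, 0, 0.3, 0, 0],
)

```text
time: 8.25
tool_pos: [477.8, 134.9, 211.7]
tool_rot: [0.0, 0.76, 0.65, -0.0]
ft_force: [0.1, 0.5, -0.1]
grip_width: 0.089
grasp_force: 58.7
```

Request:
jog_arm(
  rows=[0, 0, 0.08, 0, 0, 0, 0, 0.16, 0, 0, 0, 0, 0.24, 0, 0, 0, 0, 0.3, 0, 0],
)

```text
time: 8.75
tool_pos: [477.7, 134.9, 208.7]
tool_rot: [0.0, 0.76, 0.65, -0.0]
ft_force: [-0.0, 0.7, -0.6]
grip_width: 0.091
grasp_force: 58.7
```

Request:
jog_arm(
  rows=[0, 0, 0.05, 0, 0, 0, 0, 0.1, 0, 0, 0, 0, 0.15, 0, 0, 0, 0, 0.15, 0, 0],
)

```text
time: 9.25
tool_pos: [477.8, 134.8, 207.2]
tool_rot: [0.0, 0.76, 0.65, -0.0]
ft_force: [0.2, 0.3, -0.2]
grip_width: 0.088
grasp_force: 58.7
```

Request:
jog_arm(
  rows=[0, 0, 0.03, 0, 0, 0, 0, 0.06, 0, 0, 0, 0, 0.06, 0, 0],
)

```text
time: 9.62
tool_pos: [477.7, 134.8, 206.9]
tool_rot: [0.0, 0.76, 0.65, 0.0]
ft_force: [-1.5, 0.3, 5.7]
grip_width: 0.086
grasp_force: 59.3
```

Request:
jog_arm(
  rows=[0, 0, -0.04, 0, 0, 0, 0.15, -0.04, 0, 0, 0, 0.3, -0.04, 0, 0, 0, 0.45, -0.04, 0, 0, 0, 0.6, -0.04, 0, 0, 0, 0.6, -0.04, 0, 0],
)

```text
time: 10.38
tool_pos: [483.9, 133.9, 207.0]
tool_rot: [0.0, 0.76, 0.65, 0.0]
ft_force: [-0.0, 0.2, 0.2]
grip_width: 0.091
grasp_force: 58.7
```

Request:
jog_arm(
  rows=[0, 0.1, 0, 0, 0, 0, 0.2, 0, 0, 0, 0, 0.3, 0, 0, 0, 0, 0.4, 0, 0, 0, 0, 0.5, 0, 0, 0, 0, 0.5, 0, 0, 0],
)

```text
time: 11.12
tool_pos: [488.7, 133.1, 207.0]
tool_rot: [0.0, 0.76, 0.65, -0.0]
ft_force: [0.0, 0.8, 0.4]
grip_width: 0.089
grasp_force: 58.7
```

Run:
```python
from h import *
p,d=cams.capture("side"); 
cv2.imwrite("pics/f.png",cv2.resize(p[160:240,225:335,::-1],None,fx=7,fy=7,interpolation=cv2.INTER_CUBIC))
```

```text
(no output)
```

View pics/f.png

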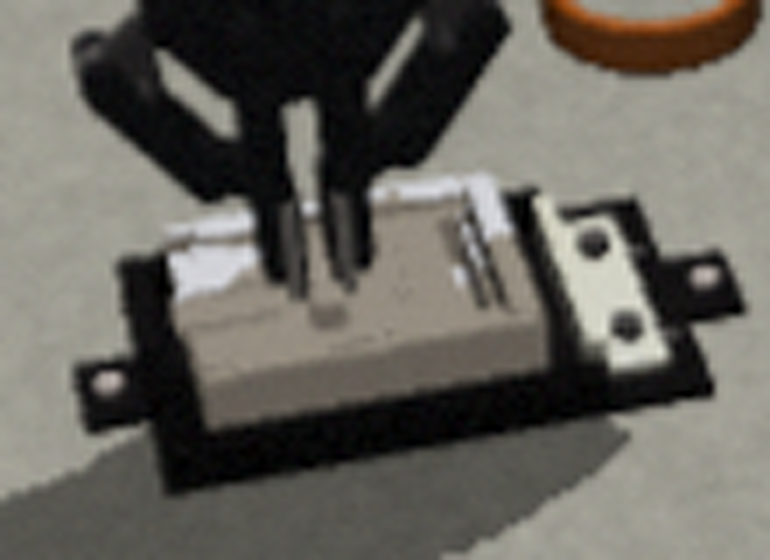

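The cover is sliding under the lips and the case hasn't moved: its near front corner is still at about (545,370) in the crop.

Request:
jog_arm(
  rows=[0, 0.1, 0, 0, 0, 0, 0.2, 0, 0, 0, 0, 0.3, 0, 0, 0, 0, 0.4, 0, 0, 0],
)

```text
time: 11.68
tool_pos: [492.3, 132.6, 207.0]
tool_rot: [-0.0, 0.76, 0.65, -0.0]
ft_force: [-3.8, 1.0, 3.5]
grip_width: 0.09
grasp_force: 59.1
```

Request:
jog_arm(
  rows=[0, 0.1, 0, 0, 0, 0, 0.2, 0, 0, 0, 0, 0.3, 0, 0, 0],
)

```text
time: 12.05
tool_pos: [495.3, 132.0, 207.0]
tool_rot: [-0.0, 0.76, 0.65, -0.0]
ft_force: [-4.8, 1.0, 6.3]
grip_width: 0.091
grasp_force: 59.4
```

Request:
jog_arm(
  rows=[0, 0.1, 0, 0, 0, 0, 0.2, 0, 0, 0, 0, 0.3, 0, 0, 0],
)

```text
time: 12.42
tool_pos: [498.5, 131.5, 207.0]
tool_rot: [-0.0, 0.76, 0.65, -0.0]
ft_force: [-5.7, 1.2, 4.4]
grip_width: 0.091
grasp_force: 59.4
```

Request:
jog_arm(
  rows=[0, 0.1, 0, 0, 0, 0, 0.2, 0, 0, 0, 0, 0.3, 0, 0, 0],
)

```text
time: 12.8
tool_pos: [501.4, 131.1, 207.0]
tool_rot: [0.0, 0.76, 0.65, -0.0]
ft_force: [-4.5, 0.8, 4.7]
grip_width: 0.093
grasp_force: 59.4
```

Run:
```python
from h import *
p,d=cams.capture("side"); 
cv2.imwrite("pics/g.png",cv2.resize(p[160:240,225:335,::-1],None,fx=7,fy=7,interpolation=cv2.INTER_CUBIC))
```

```text
(no output)
```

View pics/g.png

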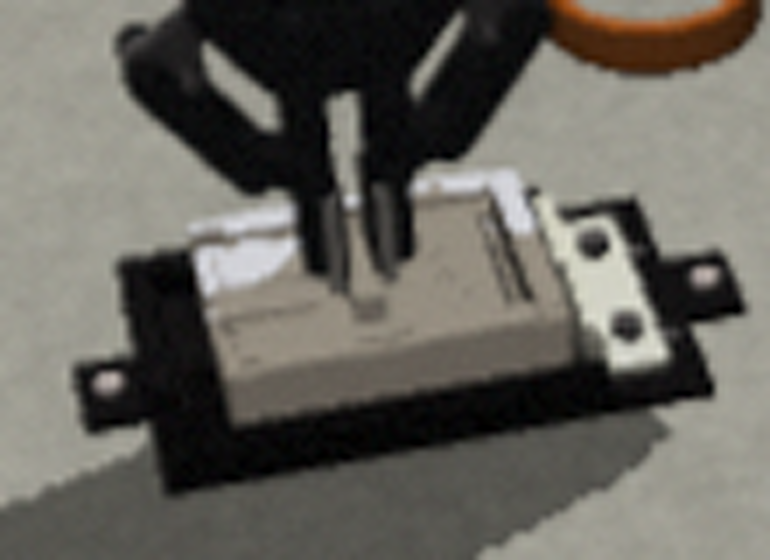

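The case has slid about 7 mm, to about (575,350) in the crop, and is nearly at the stop. I'll carry on gently.

Request:
jog_arm(
  rows=[0, 0.1, 0, 0, 0, 0, 0.2, 0, 0, 0],
)

```text
time: 13.1
tool_pos: [503.4, 130.8, 207.0]
tool_rot: [-0.0, 0.76, 0.65, -0.0]
ft_force: [-5.2, 0.9, 4.8]
grip_width: 0.091
grasp_force: 59.4
```

Request:
jog_arm(
  rows=[0, 0.1, 0, 0, 0, 0, 0.2, 0, 0, 0],
)

```text
time: 13.35
tool_pos: [505.4, 130.5, 207.0]
tool_rot: [-0.0, 0.76, 0.65, -0.0]
ft_force: [-4.5, 0.8, 5.3]
grip_width: 0.089
grasp_force: 59.4
```

Request:
jog_arm(
  rows=[0, 0.1, 0, 0, 0, 0, 0.2, 0, 0, 0],
)

```text
time: 13.6
tool_pos: [507.2, 130.2, 207.0]
tool_rot: [-0.0, 0.76, 0.65, -0.0]
ft_force: [-6.4, 1.7, 7.6]
grip_width: 0.092
grasp_force: 59.6
```

Request:
jog_arm(
  rows=[0, 0.07, 0, 0, 0, 0, 0.14, 0, 0, 0],
)

```text
time: 13.85
tool_pos: [508.4, 130.0, 207.1]
tool_rot: [-0.0, 0.76, 0.65, -0.0]
ft_force: [-8.3, 0.4, 8.7]
grip_width: 0.09
grasp_force: 59.8
```

Request:
jog_arm(
  rows=[0, 0.05, 0, 0, 0, 0, 0.1, 0, 0, 0],
)

```text
time: 14.1
tool_pos: [509.2, 129.9, 207.1]
tool_rot: [-0.001, 0.76, 0.65, -0.0]
ft_force: [-8.0, 1.4, 9.9]
grip_width: 0.089
grasp_force: 59.9
```

Request:
jog_arm(
  rows=[0, 0.05, 0, 0, 0, 0, 0.1, 0, 0, 0],
)

```text
time: 14.35
tool_pos: [509.9, 129.7, 207.1]
tool_rot: [-0.001, 0.76, 0.65, -0.001]
ft_force: [-8.9, 2.6, 10.3]
grip_width: 0.092
grasp_force: 60.1
```

Request:
jog_arm(
  rows=[0, 0.05, 0, 0, 0, 0, 0.1, 0, 0, 0],
)

```text
time: 14.6
tool_pos: [510.7, 129.6, 207.1]
tool_rot: [-0.001, 0.76, 0.65, -0.001]
ft_force: [-10.9, 2.0, 12.2]
grip_width: 0.09
grasp_force: 60.3
```

Request:
jog_arm(
  rows=[0, 0.05, 0, 0, 0, 0, 0.1, 0, 0, 0],
)

```text
time: 14.85
tool_pos: [511.8, 129.4, 207.2]
tool_rot: [-0.001, 0.76, 0.65, -0.001]
ft_force: [-3.3, 0.4, 7.8]
grip_width: 0.091
grasp_force: 59.8
```

Request:
jog_arm(
  rows=[0, 0.05, 0, 0, 0, 0, 0.05, 0, 0, 0],
)

```text
time: 15.1
tool_pos: [513.2, 129.4, 207.0]
tool_rot: [-0.0, 0.76, 0.65, -0.0]
ft_force: [-4.9, 1.9, 4.9]
grip_width: 0.095
grasp_force: 59.5
```

Request:
jog_arm(
  rows=[0, 0, 0, 0, 0, 0, 0, 0, 0, 0],
)

```text
time: 15.35
tool_pos: [513.2, 129.4, 207.0]
tool_rot: [-0.0, 0.76, 0.65, -0.0]
ft_force: [-4.9, 1.9, 4.3]
grip_width: 0.088
grasp_force: 59.5
```

Run:
```python
from h import *
s=manip.get_obs(); print(s["tool_pos"],s["ft_force"])
p,d=cams.capture("side"); 
cv2.imwrite("pics/i.png",cv2.resize(p[160:240,225:335,::-1],None,fx=7,fy=7,interpolation=cv2.INTER_CUBIC))
```

```text
[513.15789057 129.36265675 206.95750072] [-4.9026936   1.88476192  4.25596067]
```

View pics/i.png

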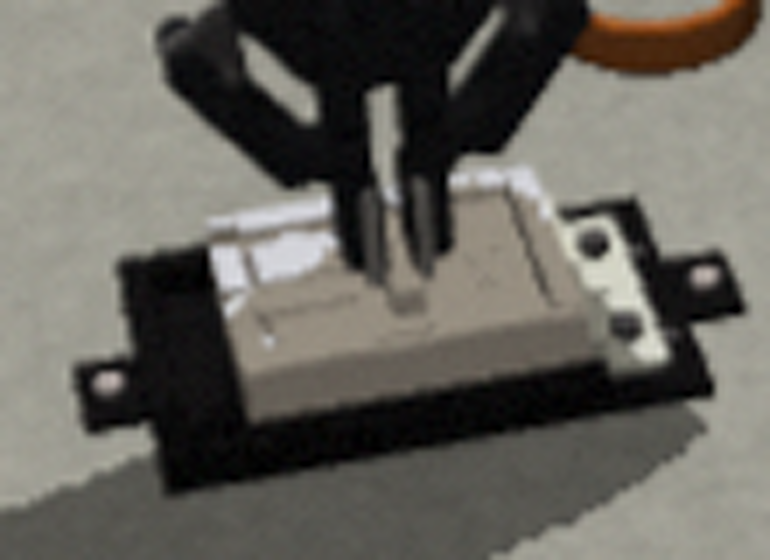

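Run:
```python
from h import *
s=manip.get_obs(); T=s["tool_pos"]; yaw=np.radians(-8.93); c,si=np.cos(yaw),np.sin(yaw)
for n in("side","top"):
    D=[]
    for k in range(4): p,d=cams.capture(n); D.append(d)
    d=np.median(D,0); W=cloud(n,d)
    X=(W[...,0]-T[0])*c+(W[...,1]-T[1])*si; Y=-(W[...,0]-T[0])*si+(W[...,1]-T[1])*c
    for nm,x0,x1,ys in(("tongue",-44,-33,(-5,5)),("plateL",-40,-33,(12,24)),("plateR",-40,-33,(-24,-12)),("mid",15,38,(-20,20)),("tall",46,50,(-30,30)),("lipR",-40,-15,(-38,-31)),("lipFrR",8,40,(-38,-31))):
        m=(X>x0)&(X<x1)&(Y>ys[0])&(Y<ys[1])&(d>0)&(W[...,2]<60); print(n,nm,m.sum(),np.median(W[m][:,2]).round(2) if m.any() else None)
    for x in range(-58,-38,2):
        m=(X>x)&(X<x+2)&(abs(Y)<6)&(d>0)&(W[...,2]<60); print(x,m.sum(),np.median(W[m][:,2]).round(1) if m.any() else None,end="; ")
    print()
```

```text
side tongue 18 30.56
side plateL 11 30.97
side plateR 11 30.71
side mid 118 30.9
side tall 31 34.65
side lipR 101 27.63
side lipFrR 120 27.39
-58 2 5.1; -56 4 14.3; -54 3 23.8; -52 3 24.6; -50 3 25.2; -48 3 26.9; -46 4 30.8; -44 5 30.1; -42 2 30.3; -40 3 30.3; 
top tongue 0 None
top plateL 0 None
top plateR 0 None
top mid 10 29.49
top tall 20 33.88
top lipR 34 33.47
top lipFrR 41 33.9
-58 0 None; -56 0 None; -54 0 None; -52 0 None; -50 0 None; -48 0 None; -46 0 None; -44 0 None; -42 0 None; -40 0 None;
```

Request:
jog_arm(
  rows=[0, -0.04, 0, 0, 0, 0, -0.04, 0, 0, 0],
)

```text
time: 16.05
tool_pos: [513.0, 129.4, 207.0]
tool_rot: [0.0, 0.76, 0.65, 0.0]
ft_force: [-2.9, 1.9, 2.1]
grip_width: 0.09
grasp_force: 59.2
```

The tongue is level with the plate, so it has clicked home. I'll relax the push a little more, then release and lift straight up.

Request:
jog_arm(
  rows=[0, -0.04, 0, 0, 0, 0, -0.04, 0, 0, 0],
)

```text
time: 16.3
tool_pos: [512.8, 129.4, 207.0]
tool_rot: [0.0, 0.76, 0.65, 0.0]
ft_force: [0.0, 1.9, -0.9]
grip_width: 0.091
grasp_force: 58.9
```

Request:
jog_arm(
  rows=[0, 0, 0, 0, 0.12, 0, 0, 0, 0, 0.2, 0, 0, 0, 0, 0.3, 0, 0, 0, 0, 0.3, 0, 0, -1, 0, 0.3, 0, 0, -3, 0, 0.3, 0, 0, -6, 0, 0.3, 0, 0, -12, 0, 0.3, 0, 0, -18, 0, 0.3, -6, -6, -22, 0, 0.3, -12, -12, -22, 0, 0.3, -18, -12, -22, 0, 0.3, -22, -12, -22, 0, 0.3, -22, -12, -22, 0, 0.3],
)

```text
time: 18.05
tool_pos: [357.9, -71.4, 428.2]
tool_rot: [0.001, 0.761, 0.649, 0.0]
ft_force: [0.3, 0.2, -0.8]
grip_width: 0.303
grasp_force: 0.0
```

Run:
```python
from f import *
s=manip.get_obs(); print(s["tool_pos"],s["ft_force"],s["time"])
T=np.array([512.8,129.4]); yaw=np.radians(-8.93); c,si=np.cos(yaw),np.sin(yaw)
for n in("side","top"):
    D=[]
    for k in range(4): p,d=cams.capture(n); D.append(d)
    d=np.median(D,0); W=cloud(n,d)
    X=(W[...,0]-T[0])*c+(W[...,1]-T[1])*si; Y=-(W[...,0]-T[0])*si+(W[...,1]-T[1])*c
    for nm,x0,x1,ys in(("tongue",-44,-33,(-5,5)),("plateL",-40,-33,(12,24)),("plateR",-40,-33,(-24,-12)),("mid",15,38,(-20,20)),("tall",46,50,(-30,30)),("lipL",-40,40,(32,36)),("lipR",-40,40,(-36,-32)),("bar",-4,4,(-15,15))):
        m=(X>x0)&(X<x1)&(Y>ys[0])&(Y<ys[1])&(d>0)&(W[...,2]<60); print(n,nm,m.sum(),np.median(W[m][:,2]).round(2) if m.any() else None)
cv2.imwrite("pics/j.png",np.vstack([cv2.resize(cams.capture(n)[0][a:a+70,b:b+130,::-1],None,fx=4.2,fy=4.2,interpolation=cv2.INTER_CUBIC) for n,a,b in(("side",165,215),("top",205,195))]))
```

```text
[357.86170619 -71.42302731 428.21491953] [ 0.34914357  0.24133221 -0.81298113] 18.05
side tongue 18 30.81
side plateL 10 30.18
side plateR 11 30.99
side mid 118 30.78
side tall 33 34.68
side lipL 50 34.11
side lipR 60 33.91
side bar 33 40.64
top tongue 22 29.6
top plateL 17 29.17
top plateR 16 29.23
top mid 174 29.52
top tall 45 33.8
top lipL 62 32.44
top lipR 56 32.65
top bar 45 39.53
```

View pics/j.png

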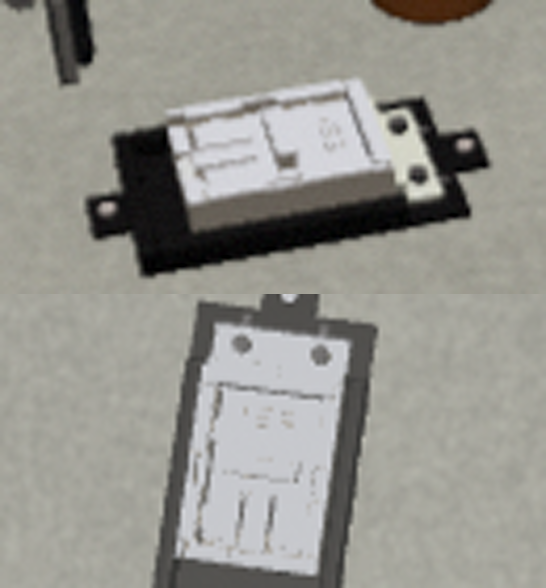

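The cover sits under both lips with the tongue flush, at about (215,155) in the picture. The case lies flat against the stop and the gripper is clear.

```bash
python3 -c "
from plant import job; print(job.hand_in())"
```

```text
the job is handed in; nothing more can be done
None
```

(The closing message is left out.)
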